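# Walk the compression base home and latch it

## Task

Walk the heavy compression base along its bed plate, away from the robot, by pushing the two ends of its rear edge in turn a little at a time, never letting it swing more than about 15 degrees from square, until its front edge sits flush against the stop bar between the guides. Then swing the latch by its pin fully closed behind the base and let go. Push gently, no harder than sliding needs, and press on the stop bar only lightly (about 15 N at most); do not touch the black sensor box or the round anvil, and leave the loose things around the bed plate alone.

Things in the scene. Friction and masses are not known exactly. Their poses are not given: they have to be found in the camera images.
- station: Fixture fixed to the bench: dark steel bed plate 300 x 300 x 8 mm carrying a stop bar, two guides and a latch. Origin on the bench, 20 mm beyond the plate's middle; x = the way the base must travel (away from the robot), y left, z up. Guides 30 mm high stand from x = 85 mm to the bar, inner faces at y = +110 and -110 mm; their mouths flare out from x = 50 mm.
- stop: Steel stop bar across the far end of the bed, 220 mm wide, 18 mm thick, 30 mm high (top 38 mm above the bench). Origin at the middle of its near face's lower edge, at station x = 100 mm.
- stop_face (a point): Middle of the stop bar's near face, 22 mm above the bench; axes as the station's.
- base: Loose heavy base: aluminium plate 110 mm long (x, its travel direction), 190 mm wide (y), 28 mm thick, flat on the bed, top 36 mm above the bench. Origin at the centre of its underside: front edge x = +55, rear edge (robot side) x = -55 mm. 1 to 1.5 kg in all; mass and friction unknown (sliding takes about 5 to 15 N). Pushed at one end it turns as well as moves, so push the ends in turn.
- base_mid (a point): Centre of the base plate, half-way up, axes as the base's. When home its x axis is in line with the station's and the front edge touches the stop bar. Pushed forward about 75 mm off the middle, its middle gains about 10 mm for every 0.1 rad it turns.
- front_left (a point): Left (+y) end of the base plate's front edge, half-way up.
- front_right (a point): Right (-y) end of the base plate's front edge, half-way up.
- sensor_box: Fragile black box fixed to the middle of the base's rear edge: 96 mm wide (base y from -48 to +48), sticks out 20 mm behind the edge, top 32 mm above the bench. Origin on the edge, at its bottom. The bare rear edge on either side of it, 48 to 95 mm off the middle, is where to push.
- anvil: Polished round steel anvil fixed on the base, 92 mm across, 26 mm high, its top 62 mm above the bench. Origin at the centre of its underside. Not to be touched.
- latch (a joint): Latch angle in rad, counter-clockwise from above, about a vertical pivot: 0 wide open; 0.33 bar points along station -x (to the robot); 1.9 fully closed at its end stop, bar along station -y behind the left end of the base's rear edge, 3 mm clear of it when home. Stiff (0.08 N m), stays where left. Bar 66 mm long, 14 mm wide, 18 to 32 mm above the bench. Closes fully only if the base is home.
- latch_pin (a point): On the axis of the latch's upright round pin, 67 mm above the bench. The pin is 14 mm across, 52 mm from the pivot axis, and rises from the bar to 82 mm above the bench.
- latch_pivot (a point): On the latch's vertical pivot axis, 67 mm above the bench, at station x = -20, y = +126 mm.
- grip_stub: Loose steel specimen grip standing left of the bed, 60 mm across, 75 mm high. Origin at its foot. Leave alone.
- wrench: Loose steel wrench lying right of the bed, 200 mm long. Leave alone.
- spacer: Loose dark steel ring, 64 mm across, 30 mm high, right of the bed at its near end. Origin at its foot. Leave alone.
Mind the look-alikes: they are no part of the job. There is more than one size of the base; the one meant has the size given above.

How it is judged:
By the outcome, as a careful person would: the job done as asked, in the order asked, and still so for the second after the job is handed in, with the robot touching nothing.
It also fails if it takes over 72 s, if anything falls off the work surface, if the arm or the gripper's body presses on something with over 40 N, if the wrist force passes 120 N, or if a joint passes its speed limit or range.

## Robot

A 7-joint arm with a two-finger parallel gripper is mounted at the origin on the work surface. World frame = base frame: x ahead of the robot, y to its left, z up, the work surface at z = 0. Lengths are in m, angles in rad, forces in N, time in s.
With the tool pointing down it reaches from about 0.425 to 0.95 m from the base axis. Payload 4.7 kg.
Tool frame: the origin (TCP) lies midway between the tips of the shut fingers; the grasp point (between the pads) lies 19 mm behind it; z points along the fingers, x is the direction in which the jaws open and shut, and the axes are right-handed (so a half turn about z gives the same grasp; the last joint's range is limited). The gripper opens to 85 mm and grips with 20 to 120 N. Pads are 22 mm wide; open, the fingers measure 114 mm over their backs; the gripper's body (76 mm by 85 mm) begins 54 mm behind the grasp point. The pads swing forward as they close: fully open they stand 13 mm farther back than shut.
Start: joints at [1.1, 0.469, -0.049, 1.532, 0.024, 1.141, -0.082], TCP at [0.289, -0.61, 0.231] pointing down, gripper open.
Joint ranges: [-2.59, 2.59], [-0.33, 1.99], [-1.39, 1.29], [0.1, 2.45], [-1.04, 4.18], [0.21, 1.99], [-2.66, 2.66]. Speed limits (rad/s): [2.57, 2.57, 3.14, 3.14, 3.14, 3.14, 3.14].

## Interface

Orientations are given as a rotation vector (axis times angle).
In Python, from bench import env gives the robot as it stands. Calls block until the motion is done:
- env.move_pose(position, orientation): joint-space move of the TCP to a pose.
- env.servo_line(position, frame=None, velocity=0.15): straight line of the TCP; frame=None keeps the orientation; velocity is the mean speed in m/s.
- env.movej(angles): joint-space move.
- env.gripper_to(opening, newtons=None): finger opening in m; newtons is the grip in N (None keeps the last); returns when the fingers have stopped.
- env.sleep(seconds).
- env.inverse_kinematics(position, orientation): joint angles nearest the present ones, or None.
- env.snapshot(name): name is "side" or "top"; returns (picture, depth): 420x560x3 uint8, red, green, blue; 420x560 float32, m along the optical axis (not along the pixel's ray), 0 where there is no reading.
- env.camera_params(name): a dict with "camera_matrix" (3x3 intrinsics, pixels), "dist" ([k1, k2, p1, p2, k3] as OpenCV has them; the pictures are not rectified), "position" and "rotation" of the camera in the world. Camera axes: x right, y down, z forward; pixel columns grow to the right and rows downward; lengths in m; the calibration is good to about 2 mm. A picture is of the moment at which its call begins. camera_params takes no time and is no camera call.
A pose or a line that the arm cannot do raises env.MotionError and nothing moves.
- env.hand_in(): hands the job in, once; it reports no verdict.
Readings, each from a call of its own:
- env.read_time_s(): time.
- env.read_joint_positions(): joint angles.
- env.read_joint_vel(): joint speeds.
- env.read_joint_efforts(): joint torques, N m.
- env.read_tcp_pos(): TCP position.
- env.read_orientation(): TCP orientation.
- env.read_force(): force on the tool from outside, world axes, zero at the start.
- env.read_wrist_torque(): the same for the moment, N m.
- env.read_finger_gap(): finger opening in m.
Only numpy, scipy, OpenCV 4.12 (cv2) and the standard library are available. Lean on these libraries where they do the work, as an engineer would, in place of code of your own. Each camera call takes 0.05 s, during which the arm holds its last target.

## Working session

There is one attempt and no reset: what is moved stays moved. The work goes in short steps, each a Python script; the robot and the scene stay as the last script left them, time stands still between calls to the robot, and variables do not carry over. Pictures are saved under pics/ and viewed, and the job is handed in when it is done.

```bash
ls; mkdir -p pics; python3 - <<'E'
from bench import env
import cv2, numpy as np
print(env.read_time_s())
for n in ("side","top"):
    im,d=env.snapshot(n); np.savez(f"pics/{n}0.npz",im=im,d=d)
    cv2.imwrite(f"pics/{n}0.png",im[:,:,::-1])
    p=env.camera_params(n); print(n,{k:np.round(np.array(v),4).tolist() for k,v in p.items()})
print(env.read_tcp_pos(),env.read_orientation(),env.read_force(),env.read_time_s())
E
```

```text
pics
0.0
side {'camera_matrix': [[528.012, 0.0, 282.8599], [0.0, 528.012, 205.0719], [0.0, 0.0, 1.0]], 'dist': [0.0315, 0.0, 0.0, 0.0, 0.0], 'position': [-0.1188, 0.6955, 0.9026], 'rotation': [-1.0235, 2.4216, -1.0703]}
top {'camera_matrix': [[525.028, 0.0, 270.0915], [0.0, 525.028, 209.7758], [0.0, 0.0, 1.0]], 'dist': [-0.0889, 0.0, 0.0, 0.0, 0.0], 'position': [0.2229, 0.0537, 1.359], 'rotation': [-2.1267, 2.0995, -0.2128]}
[ 0.28838256 -0.6097192   0.23037207] [-2.65341947e+00  1.68029237e+00  2.36659643e-03] [ 1.08091543 -0.2709715  -0.0281456 ] 0.1
```

View pics/side0.png

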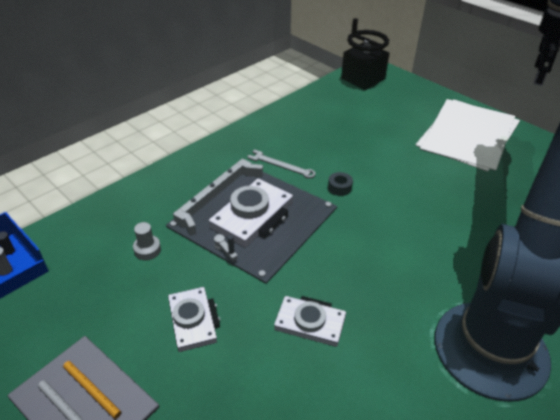

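View pics/top0.png

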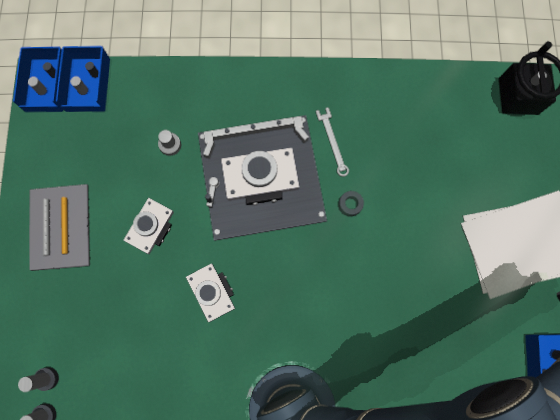

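The base on the bed plate spans about (220–300, 148–200) in the top view. The stop bar is at its upper edge, running (205,132) to (305,120), and the latch pin is near (212,185). The two smaller bases, around (148,225) and (210,292), are decoys.

```bash
cat > h.py <<'E'
import numpy as np, cv2
from bench import env
def ray(n,uv):
    p=env.camera_params(n); K=np.array(p["camera_matrix"]);D=np.array(p["dist"])
    R=cv2.Rodrigues(np.array(p["rotation"],float))[0] if np.array(p["rotation"]).size==3 else np.array(p["rotation"])
    u=cv2.undistortPoints(np.array(uv,float).reshape(-1,1,2),K,D).reshape(-1,2)
    return np.array(p["position"]),np.c_[u,np.ones(len(u))]@R.T
def onz(n,uv,z):
    o,d=ray(n,uv); return o+d*((z-o[2])/d[:,2])[:,None]
def proj(n,P):
    p=env.camera_params(n); R=cv2.Rodrigues(np.array(p["rotation"],float))[0]
    P=np.array(P,float).reshape(-1,3)
    return cv2.projectPoints(P,cv2.Rodrigues(R.T)[0],-R.T@np.array(p["position"]),np.array(p["camera_matrix"]),np.array(p["dist"]))[0].reshape(-1,2)
E
python3 - <<'E'
import cv2
a=cv2.imread('pics/top0.png')[100:250,180:370]; cv2.imwrite('pics/top0c.png',cv2.resize(a,None,fx=4,fy=4,interpolation=cv2.INTER_CUBIC))
a=cv2.imread('pics/side0.png')[145:290,155:350]; cv2.imwrite('pics/side0c.png',cv2.resize(a,None,fx=4,fy=4,interpolation=cv2.INTER_CUBIC))
E
```

```text
(no output)
```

View pics/top0c.png

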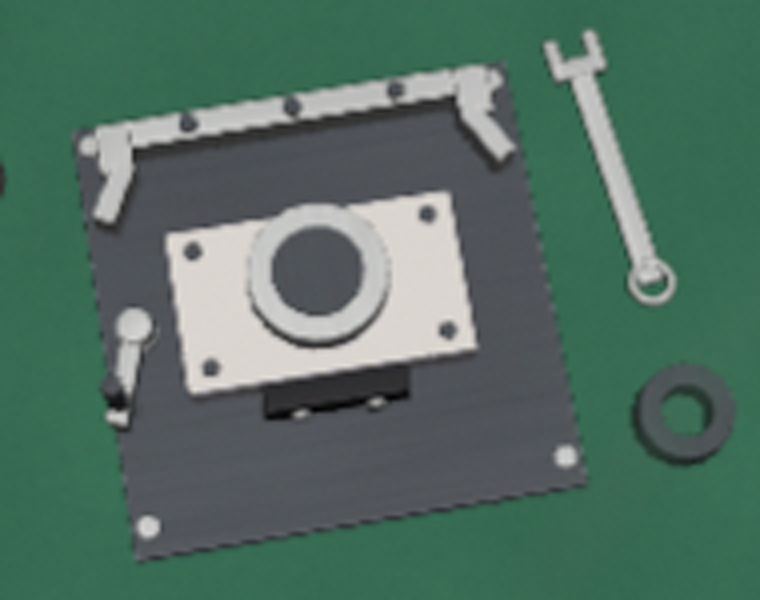

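View pics/side0c.png

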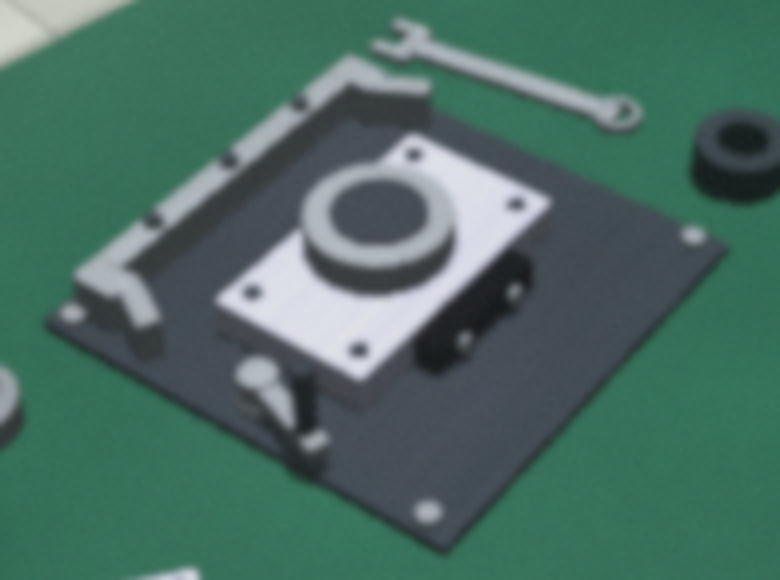

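The crops show the bed corners, the base's white top, the black latch pin at top crop (115,390) and the pivot boss at (134,327). I'll convert these to world points in both views.

```bash
cat >> h.py <<'E'
def basefit(im,roi,n,lo=150,z=0.036,show=None):
    """white base top: corners from rect fit in world coordinates"""
    x0,y0,x1,y1=roi
    sub=cv2.resize(im[y0:y1,x0:x1],None,fx=4,fy=4,interpolation=cv2.INTER_CUBIC)
    i=sub.astype(int)
    m=((i.min(2)>lo)).astype(np.uint8)
    c=max(cv2.findContours(m,cv2.RETR_EXTERNAL,cv2.CHAIN_APPROX_NONE)[0],key=cv2.contourArea)
    uv=(c.reshape(-1,2)+.5)/4-.5+[x0,y0]
    W=onz(n,uv,z)[:,:2]
    return W,uv,m
E
python3 - <<'E'
from h import *
def f(c,o): return (np.array(c,float)+.5)/4-.5+o
T=[180,100];S=[155,145]
def sh(l,a): print(l,np.round(a*1000,1).tolist())
# bed corners near-left, near-right, far-left, far-right
pt=onz("top",f([[137,560],[587,485],[77,132],[505,64]],T),.008); sh("bed top",pt)
ps=onz("side",f([[443,552],[730,247],[45,323],[352,57]],S),.008); sh("bed side",ps)
sh("base top",onz("top",f([[167,235],[450,193],[477,348],[189,393]],T),.036))
sh("base side",onz("side",f([[216,298],[413,133],[553,203],[362,381]],S),.036))
sh("anvil top",onz("top",f([[318,270]],T),.062)); sh("anvil side",onz("side",f([[378,212]],S),.062))
sh("bar near edge T",onz("top",f([[135,148],[455,95]],T),.038))
sh("pin T",onz("top",f([[114,385]],T),.082)); sh("pin S",onz("side",f([[303,376]],S),.082))
sh("boss T",onz("top",f([[134,327]],T),.04)); sh("boss S",onz("side",f([[258,372]],S),.04))
sh("screw T",onz("top",f([[148,527],[566,457]],T),.008))
sh("screw S",onz("side",f([[428,512],[692,235]],S),.008))
for n,P in(("top",pt),("side",ps)):
    c=P[:,:2].mean(0); ax=(P[2]+P[3]-P[0]-P[1])[:2]; print(n,c, np.arctan2(*ax[::-1]), [np.linalg.norm(P[a]-P[b]) for a,b in((0,1),(2,3),(0,2),(1,3))])
E
```

```text
bed top [[420.5, 204.3, 8.0], [473.8, -88.6, 8.0], [713.4, 255.6, 8.0], [766.0, -35.4, 8.0]]
bed side [[418.9, 206.9, 8.0], [471.9, -88.1, 8.0], [711.6, 258.9, 8.0], [780.8, -45.3, 8.0]]
base top [[632.2, 189.0, 36.0], [663.4, 3.0, 36.0], [558.2, -14.9, 36.0], [525.8, 171.2, 36.0]]
base side [[633.6, 188.3, 36.0], [665.7, 2.1, 36.0], [555.9, -14.7, 36.0], [523.7, 171.1, 36.0]]
anvil top [[601.9, 88.5, 62.0]]
anvil side [[602.2, 87.9, 62.0]]
bar near edge T [[691.6, 212.1, 38.0], [731.4, 0.0, 38.0]]
pin T [[519.8, 214.3, 82.0]]
pin S [[514.3, 219.3, 82.0]]
boss T [[568.4, 208.0, 40.0]]
boss S [[566.6, 211.2, 40.0]]
screw T [[442.3, 197.9, 8.0], [492.3, -75.0, 8.0]]
screw S [[445.0, 193.7, 8.0], [495.8, -79.3, 8.0]]
top [0.59340343 0.08399173] 0.1768057639982102 [np.float64(0.2977248856420788), np.float64(0.29573145051506106), np.float64(0.2973811463532424), np.float64(0.29699099316530475)]
side [0.59578821 0.0830814 ] 0.1563444937756705 [np.float64(0.2997598480649459), np.float64(0.31194624556783856), np.float64(0.2972688678288511), np.float64(0.31180637611936834)]
```

The two views agree to about 2 mm. The station is at about (0.613, 0.0875) with yaw 0.178. The base is at station (-18, +3) mm and nearly square, so it needs about 63 mm of travel. The pivot and pin match the given geometry (latch ≈ 0). Next I'll fit the base edges properly and check IK.

```bash
cat >> h.py <<'E'
YAW=0.178; ORG=np.array([0.6132,0.0875])
RS=np.array([[np.cos(YAW),-np.sin(YAW)],[np.sin(YAW),np.cos(YAW)]])
def s2w(p,z): return np.r_[ORG+RS@np.array(p,float),z]
def w2s(P): return (np.atleast_2d(P)[:,:2]-ORG)@RS
def ori(psi):
    c,s=np.cos(psi),np.sin(psi)
    return cv2.Rodrigues(np.array([[c,s,0],[s,-c,0],[0,0,-1.]]))[0].ravel()
def snap(tag,names=("top","side")):
    out={}
    for n in names:
        im,d=env.snapshot(n); out[n]=im; np.savez(f"pics/{n}{tag}.npz",im=im,d=d)
        cv2.imwrite(f"pics/{n}{tag}.png",im[:,:,::-1])
    return out
E
python3 - <<'E'
from h import *
for n,roi in(("top",(205,140,315,208)),("side",(195,170,305,250))):
    im=np.load(f"pics/{n}0.npz")["im"]
    W,uv,m=basefit(im,roi,n)
    cv2.imwrite(f"pics/m_{n}.png",m*255)
    s=w2s(W)*1000
    r=cv2.minAreaRect(s.astype(np.float32)); print(n,r)
# IK checks
for p in([-110,75],[-110,-75],[-90,75],[-25,75],[-25,-75],[0,75]):
  for psi in(YAW+np.pi/2,YAW-np.pi/2):
    q=env.inverse_kinematics(s2w(np.array(p)/1000,.018),ori(psi)); print(p,round(psi,2),None if q is None else np.round(q,2))
q=env.read_orientation();print(cv2.Rodrigues(q)[0].round(2))
E
```

```text
top ((-15.024642944335938, 3.6449813842773438), (190.22747802734375, 114.57396697998047), 89.8702621459961)
side ((-10.144367218017578, 2.7185745239257812), (191.09805297851562, 125.24695587158203), 89.81632232666016)
[-110, 75] 1.75 [ 0.11  0.58 -0.6   2.06  0.54  0.65  0.89]
[-110, 75] -1.39 [-0.03  0.54 -0.42  2.07  0.38  0.6  -2.11]
[-110, -75] 1.75 [ 0.42  0.6  -0.64  2.05  0.57  0.67  1.16]
[-110, -75] -1.39 [ 0.13  0.53 -0.25  2.07  0.23  0.58 -1.68]
[-90, 75] 1.75 [ 0.11  0.61 -0.61  2.02  0.55  0.68  0.9 ]
[-90, 75] -1.39 [-0.03  0.56 -0.41  2.03  0.38  0.62 -2.09]
[-25, 75] 1.75 [ 0.21  0.74 -0.77  1.86  0.69  0.83  0.83]
[-25, 75] -1.39 [-0.04  0.64 -0.4   1.87  0.37  0.7  -2.05]
[-25, -75] 1.75 [ 0.41  0.72 -0.7   1.85  0.63  0.81  1.13]
[-25, -75] -1.39 [ 0.09  0.62 -0.23  1.87  0.21  0.68 -1.66]
[0, 75] 1.75 [ 0.23  0.79 -0.82  1.8   0.73  0.89  0.82]
[0, 75] -1.39 [-0.04  0.67 -0.4   1.81  0.37  0.74 -2.03]
[[ 0.43 -0.9  -0.  ]
 [-0.9  -0.43  0.  ]
 [-0.    0.   -1.  ]]
```

```bash
python3 -c "
import cv2,numpy as np
a=cv2.imread('pics/m_top.png');b=cv2.imread('pics/m_side.png');h=max(a.shape[0],b.shape[0])
P=lambda x:cv2.copyMakeBorder(x,0,h-x.shape[0],0,10,0,value=(0,0,255))
o=np.hstack([P(a),P(b)]);cv2.imwrite('pics/m.png',cv2.resize(o,(o.shape[1]*3//4,h*3//4)))"
```

```text
(no output)
```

View pics/m.png

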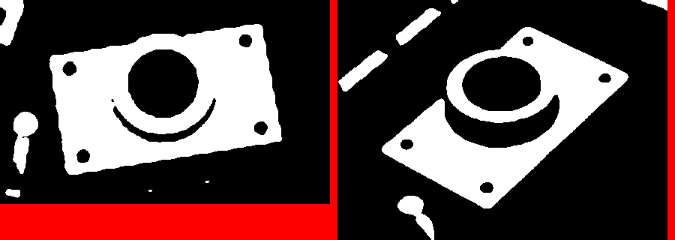

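The masks are clean. The rear edge is at station x ≈ -72.5 mm in both views, with the base square to within 0.2°. I'll close the gripper and go behind the right end.

```bash
cat >> h.py <<'E'
PSI=YAW+np.pi/2
def tcp_s(): 
    p=env.read_tcp_pos(); return np.r_[w2s(p)[0]*1000,p[2]*1000]
def fs():
    f=env.read_force(); return np.r_[RS.T@f[:2],f[2]]
def line(x,y,z=18,v=.1,**k): env.servo_line(s2w(np.array([x,y])/1000,z/1000),velocity=v,**k)
E
python3 - <<'E'
from h import *
t=env.read_time_s; print(t())
env.gripper_to(0,30); print('grip',t(),env.read_finger_gap())
env.move_pose(s2w([-.11,-.075],.12),ori(PSI)); print(t(),tcp_s(),fs())
line(-108,-75,18,.12); print(t(),tcp_s(),fs())
line(-92,-75,18,.1); print(t(),tcp_s(),fs())
snap("1")
E
```

```text
0.1
grip 0.8667 -0.00018334758704993676
3.2 [-109.9236439   -76.13750223  119.96326426] [ 0.42431038 -0.28385064 -0.19602225]
4.2 [-107.37320944  -74.92681588   18.59555014] [-0.94796868  0.76816453 -0.70599466]
4.5083 [-91.24764095 -75.01822133  18.58298106] [-0.2475526  -0.35968194 -0.29477909]
```

```bash
python3 -c "
import cv2,numpy as np
a=cv2.imread('pics/top1.png')[100:250,190:330];b=cv2.imread('pics/side1.png')[145:295,165:345]
o=np.hstack([cv2.resize(a,None,fx=2.5,fy=2.5),cv2.resize(b,None,fx=2.5,fy=2.5)]);print(o.shape);cv2.imwrite('pics/c1.png',o)"
```

```text
(375, 800, 3)
```

View pics/c1.png

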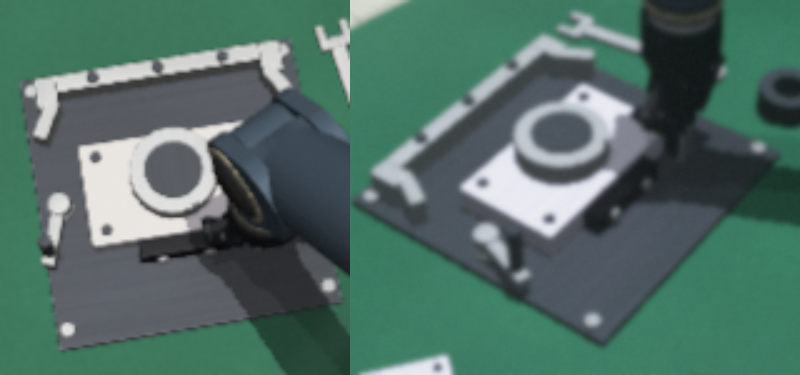

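The side view shows the finger behind the right end, just clear of the base and box (around (665,150) in the crop). I'll start the right-hand push in small steps and watch the force.

```bash
python3 - <<'E'
from h import *
t=env.read_time_s
for x in (-89,-87,-85,-83,-81,-79,-77,-75):
    line(x,-75,18,.03); print(round(t(),2),tcp_s().round(1),fs().round(1))
    if fs()[0]<-14: break
snap("2",("side",))
E
```

```text
4.86 [-89. -75.  18.] [ 0.1 -0.9 -0.8]
5.11 [-86.9 -75.   18. ] [ 0.1  0.9 -0.2]
5.36 [-84.8 -75.   18. ] [-0.3  0.8  1.1]
5.61 [-83.5 -75.1  17.8] [-0.8 -0.4  1.1]
5.86 [-83.  -75.3  17.7] [-4.7 -0.3  3.4]
6.11 [-81.6 -75.7  17.5] [-6.5 -0.3  3.4]
6.36 [-79.8 -76.   17.4] [-6.4 -0.7  3.4]
6.61 [-77.9 -76.3  17.3] [-5.4 -2.9  3.2]
```

Contact came at x = -83.5, exactly as predicted. The base slides at about 6 N, and the arm is compliant (about 2 N/mm). I'll finish this half-swing and check it.

```bash
cat >> h.py <<'E'
def push(y,xs,v=.03,fmax=12,z=18):
    for x in xs:
        line(x,y,z,v); f=fs(); print(round(env.read_time_s(),2),tcp_s().round(1),f.round(1))
        if f[0]<-fmax: print("STOP force"); break
E
python3 - <<'E'
from h import *
push(-75,(-71,-67,-63))
snap("3",("top","side",))
E
python3 -c "
import cv2,numpy as np
a=cv2.imread('pics/top3.png')[100:250,190:330];b=cv2.imread('pics/side3.png')[145:295,165:345]
o=np.hstack([cv2.resize(a,None,fx=2.5,fy=2.5),cv2.resize(b,None,fx=2.5,fy=2.5)]);cv2.imwrite('pics/c3.png',o)"
```

```text
6.94 [-73.4 -76.7  17.2] [-4.2 -2.9  0.8]
7.22 [-69.3 -77.   17.2] [-5.2 -3.6  0.2]
7.51 [-65.2 -77.   17.1] [-2.5 -3.5 -0.5]
```

View pics/c3.png

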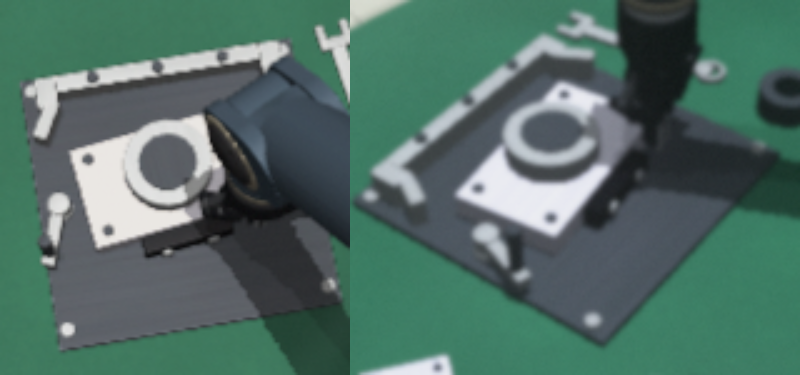

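The base turned counter-clockwise by about 0.1 rad, as predicted. I'll switch to the left end and take a measurement while the view is clear.

```bash
cat >> h.py <<'E'
def switch(y0,y1,xb,xa,z=18,v=.2):
    line(xb,y0,z,v); line(xb,y1,z,v); line(xa,y1,z,.12)
def crop(tag):
    a=cv2.imread(f'pics/top{tag}.png')[100:250,190:330];b=cv2.imread(f'pics/side{tag}.png')[145:295,165:345]
    o=np.hstack([cv2.resize(a,None,fx=2.5,fy=2.5),cv2.resize(b,None,fx=2.5,fy=2.5)]);cv2.imwrite(f'pics/c{tag}.png',o)
E
python3 - <<'E'
from h import *
t=env.read_time_s
switch(-75,75,-114,-93); print(t(),tcp_s(),fs())
snap("4"); crop("4")
E
```

```text
9.2417 [-92.81661885  73.66867425  17.79828858] [-0.81126121 -0.83432483  0.27452243]
```

View pics/c4.png

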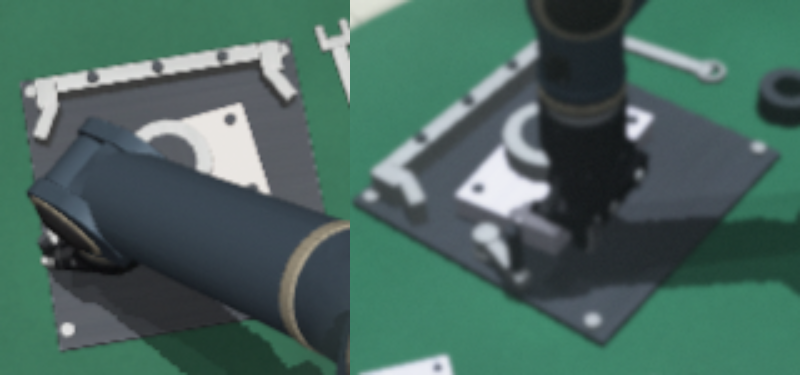

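The right corners are visible in the top view at crop (241,103) and about (270,192), and the left corners in picture 3 at (70,151) and (100,250). Now to convert them.

```bash
python3 - <<'E'
from h import *
f=lambda c,o:(np.array(c,float)+.5)/2.5-.5+o
a=w2s(onz("top",f([[70,151],[100,250],[241,103],[271,193]],[190,100]),.036))*1000
b=w2s(onz("side",f([[456-350,193],[560-350,83],[653-350,117]],[165,145]),.036))*1000
print(a.round(1),'\n',b.round(1)); print('yaw L',np.arctan2(*(a[0]-a[1])[::-1]),'front',np.arctan2(-(a[0]-a[2])[0],(a[0]-a[2])[1]),'ctr',(a[0]+a[3])/2,(a[1]+a[2])/2)
E
```

```text
[[ 33.6 106.7]
 [-77.2  91.4]
 [ 56.2 -79.7]
 [-46.2 -93.7]] 
 [[ 34.6 104.7]
 [ 55.5 -79.4]
 [-52.1 -92.2]]
yaw L 0.13759680835939095 front 0.12049803441591975 ctr [-6.30203     6.53349813] [-10.48063449   5.86621203]
```

Yaw is about +0.12 rad and the middle is at (-8.5, 6), as expected. Pushing the left end next.

```bash
python3 - <<'E'
from h import *
t=env.read_time_s
push(75,(-86,-80,-74,-68,-62,-56,-50,-45,-42))
switch(75,-75,-112,-80)
print(t(),tcp_s(),fs())
snap("5"); crop("5")
E
```

```text
9.72 [-85.9  75.   18. ] [ 0.2  0.2 -0. ]
10.07 [-81.6  75.5  17.7] [-6.1  1.4  4.3]
10.43 [-75.5  76.3  17.6] [-4.7  1.9  0.2]
10.78 [-69.3  76.4  17.6] [-4.7  3.1 -0.1]
11.12 [-63.1  76.   17.5] [-3.8  3.7 -0.7]
11.47 [-56.6  75.4  17.7] [-3.6  3.1 -1.7]
11.82 [-50.1  74.9  17.9] [-3.5  2.5 -1.1]
12.14 [-45.   74.9  17.9] [-2.1  2.9 -1.2]
12.39 [-42.1  75.   18. ] [-3.9  3.1 -1.2]
14.2083 [-80.23520692 -73.67036106  17.88903305] [-0.29152176 -0.90913184 -0.50973129]
```

View pics/c5.png

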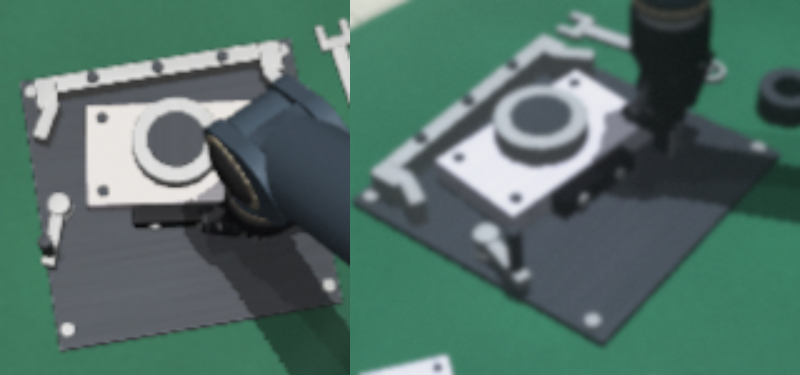

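In the top crop the left corners are at (87,105) and (88,207). In the side crop they are at (436,157) and (515,218), with the far one near (580,71).

```bash
cat >> h.py <<'E'
fc=lambda c,o:(np.array(c,float)+.5)/2.5-.5+o
def mt(c): return w2s(onz("top",fc(c,[190,100]),.036))*1000
def ms(c): return w2s(onz("side",fc(np.array(c)-[350,0],[165,145]),.036))*1000
E
python3 - <<'E'
from h import *
a=mt([[87,105],[88,207]]); b=ms([[436,157],[515,218],[579,71]]); print(a.round(1),b.round(1))
for q in(a,b):
    d=q[0]-q[1]; th=np.arctan2(d[1],d[0]); m=(q[0]+q[1])/2; print(th, m-95*np.array([-np.sin(th),np.cos(th)]))
print(np.arctan2(-(b[0]-b[2])[0],(b[0]-b[2])[1]))
E
```

```text
[[ 81.   81.7]
 [-29.7  96.9]] [[  83.    78.7]
 [ -30.8   97.7]
 [  51.7 -106.3]]
-0.13675388917661566 [12.70352719 -4.814874  ]
-0.16557530317211347 [10.42862092 -5.47174786]
-0.16769703649856096
```

Yaw is about -0.15 rad (8.6°) and the middle is at x ≈ 12, leaving 33 mm. Right end next, to about +0.08.

```bash
python3 - <<'E'
from h import *
t=env.read_time_s
push(-75,(-74,-68,-62,-56,-50,-45,-40,-35,-31),fmax=9)
switch(-75,75,-95,-78)
print(t(),tcp_s(),fs())
snap("6"); crop("6")
E
```

```text
14.66 [-73.9 -75.1  18. ] [ 0.7 -0.5  0.7]
15.01 [-67.8 -75.   18. ] [0.8 0.  1.4]
15.36 [-62.2 -75.2  17.8] [-1.1 -0.8 -0.2]
15.71 [-58.1 -76.2  17.5] [-4.5 -2.4  1.7]
16.06 [-51.9 -76.6  17.3] [-4.8 -2.9  0.5]
16.38 [-46.6 -76.4  17.3] [-3.1 -3.  -0.4]
16.69 [-41.3 -75.9  17.4] [-3.9 -1.9 -0.6]
17.01 [-35.9 -75.8  17.5] [-3.5 -3.1 -1.5]
17.29 [-31.5 -75.5  17.7] [-4.4 -2.8 -1.2]
18.95 [-77.59217446  73.56660906  17.8330124 ] [-0.78791509 -0.56186078 -0.27591266]
```

View pics/c6.png

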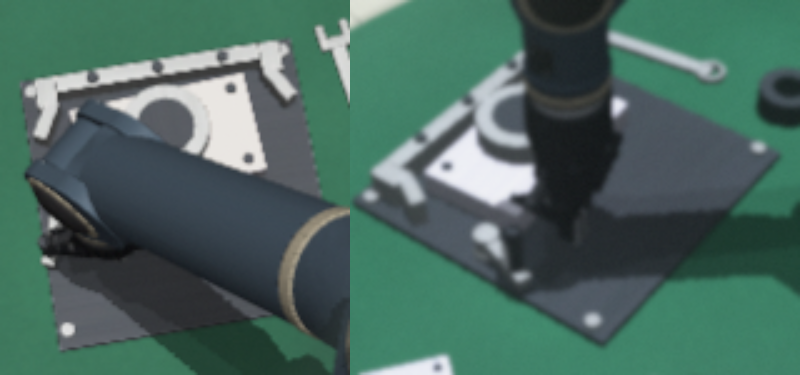

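In the top crop the right corners are at (245,73) and (267,168). In the side crop the front-left corner is at (427,170) and the rear-right at (629,101).

```bash
python3 - <<'E'
from h import *
a=mt([[245,72],[267,168],[68,112]]); b=ms([[427,170],[629,101]]); print(a.round(1),b.round(1))
d=a[0]-a[1]; th=np.arctan2(d[1],d[0]); print(th,(a[0]+a[1])/2+95*np.array([-np.sin(th),np.cos(th)]), np.arctan2(-(a[2]-a[0])[0],(a[2]-a[0])[1]))
E
```

```text
[[ 89.8 -89.8]
 [-18.9 -94.3]
 [ 76.6 102.7]] [[ 77.6  97.3]
 [-18.4 -98. ]]
0.04117841231663442 [31.54945161  2.86905297] 0.06809494970478044
```

Yaw is about +0.055 and the middle is at x ≈ 31. Next is a shorter left push, then short finishing pushes.

```bash
python3 - <<'E'
from h import *
t=env.read_time_s
line(-46,75,18,.08)
push(75,(-42,-38,-34,-31,-28,-26),fmax=8)
switch(75,-75,-85,-60)
print(t(),tcp_s(),fs())
snap("7"); crop("7")
E
```

```text
19.88 [-42.1  75.   18. ] [-1.1 -0.9 -0.7]
20.17 [-39.1  75.3  17.9] [-4.4  1.1  3. ]
20.45 [-35.3  76.1  17.7] [-4.3  1.5  0.9]
20.7 [-32.4  76.5  17.7] [-4.3  2.8  1. ]
20.95 [-29.4  76.7  17.6] [-4.5  2.7  0.7]
21.2 [-27.8  76.8  17.6] [-5.4  4.   1.5]
22.9 [-59.92828309 -73.430643    18.01859779] [-1.25081491 -1.18205031  0.26168584]
```

View pics/c7.png

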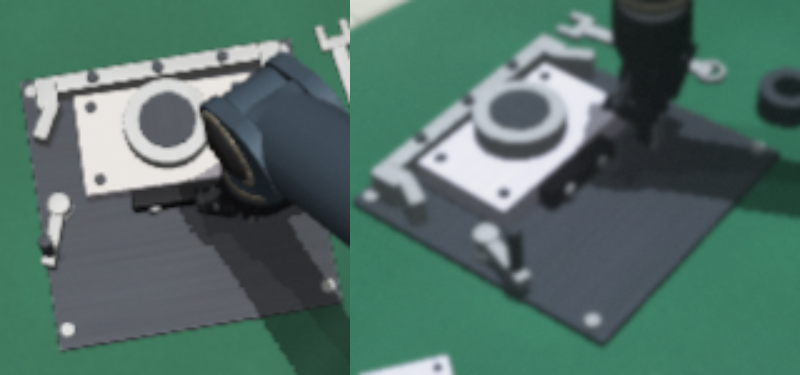

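```bash
python3 - <<'E'
from h import *
a=mt([[75,97],[86,196]]); b=ms([[416,158],[507,217],[550,61]]); print(a.round(1),b.round(1))
for q in(a,b):
    d=q[0]-q[1]; th=np.arctan2(d[1],d[0]); m=(q[0]+q[1])/2; print(th, m-95*np.array([-np.sin(th),np.cos(th)]))
print(np.arctan2(-(b[0]-b[2])[0],(b[0]-b[2])[1]))
E
```

```text
[[ 92.   93. ]
 [-17.6  97.2]] [[  97.5   91. ]
 [ -24.1  101. ]
 [  86.2 -101.6]]
-0.03897917504308403 [33.4769596   0.17691606]
-0.08216233333819718 [28.93293759  1.36241064]
-0.058648419163418036
```

Yaw is about -0.045, with around 9 mm left. At home the finger should stop at station x ≈ -21. I'll work the right end in small steps with a tighter force guard.

```bash
python3 - <<'E'
from h import *
t=env.read_time_s
line(-40,-75,18,.08)
push(-75,(-36,-33,-31,-29,-27,-25,-24),fmax=7.5)
switch(-75,75,-78,-45)
print(t(),tcp_s(),fs())
push(75,(-38,-34,-31,-29,-27,-25,-24,-23),fmax=7.5)
snap("8"); crop("8")
E
```

```text
23.68 [-36.1 -75.1  18. ] [ 0.2  0.7 -0.3]
23.93 [-32.8 -75.   18. ] [-0.1  1.1  0.4]
24.18 [-31.3 -75.1  17.9] [-0.9 -1.3 -0.5]
24.43 [-30.9 -75.2  17.7] [-5.1 -1.1  4.1]
24.68 [-29.5 -75.7  17.6] [-5.9 -1.8  3.5]
24.93 [-27.6 -76.1  17.5] [-6.2 -2.8  3.3]
25.18 [-27.1 -76.2  17.4] [-7.  -1.6  4.3]
26.925 [-45.35684439  73.80465427  17.64612678] [-0.65416969 -0.02790244  1.00207686]
27.31 [-38.1  75.   18. ] [ 0.1 -0.5  0.6]
27.59 [-33.9  75.   18. ] [-0.4 -0.4 -0.6]
27.84 [-30.8  75.   18. ] [-0.1 -0.2 -0.3]
28.09 [-28.9  75.   18. ] [ 0.   0.2 -0.1]
28.34 [-28.   75.1  17.8] [-3.1  0.5  1.6]
28.59 [-26.9  75.4  17.8] [-6.1  0.5  3.5]
28.84 [-26.4  75.6  17.7] [-7.4  0.1  4.9]
29.09 [-25.5  75.8  17.7] [-6.5  1.3  4.5]
```

View pics/c8.png

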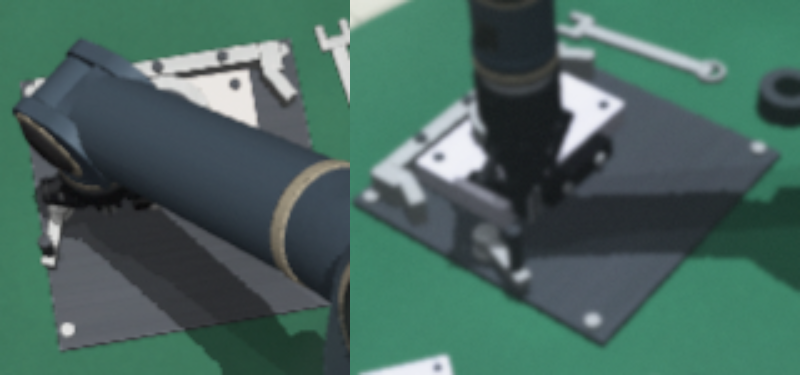

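Both ends are still sliding at 6–7 N with no stop rise yet. Left is at -25.5 and right at about -26, with home expected near -21. I'll carry on in small alternating pushes.

```bash
python3 - <<'E'
from h import *
t=env.read_time_s
push(75,(-21.5,-20.5),fmax=8.5)
switch(75,-75,-70,-34)
print(t())
push(-75,(-29,-27,-25,-23,-21.5,-20.5,-19.5,-18.5),fmax=8.5)
line(-70,-75,18,.2)
snap("9"); crop("9"); print(t())
E
```

```text
29.44 [-23.9  76.2  17.7] [-7.3  1.2  4.3]
29.69 [-23.1  76.3  17.7] [-6.7  1.2  4.3]
31.4417
31.76 [-29.2 -75.   18. ] [ 0.2 -0.3  0.1]
32.01 [-27.4 -75.2  17.9] [-0.7  0.1  0.1]
32.26 [-27.  -75.4  17.7] [-4.7 -0.5  4.1]
32.51 [-25.5 -75.8  17.6] [-5.8 -1.3  3.7]
32.76 [-24.3 -76.1  17.5] [-7.1 -1.9  4.3]
33.01 [-23.5 -76.3  17.5] [-6.8 -1.7  4.6]
33.26 [-22.6 -76.5  17.4] [-7.8 -2.6  3.2]
33.51 [-21.7 -76.6  17.4] [-6.9 -1.7  4.4]
34.0167
```

View pics/c9.png

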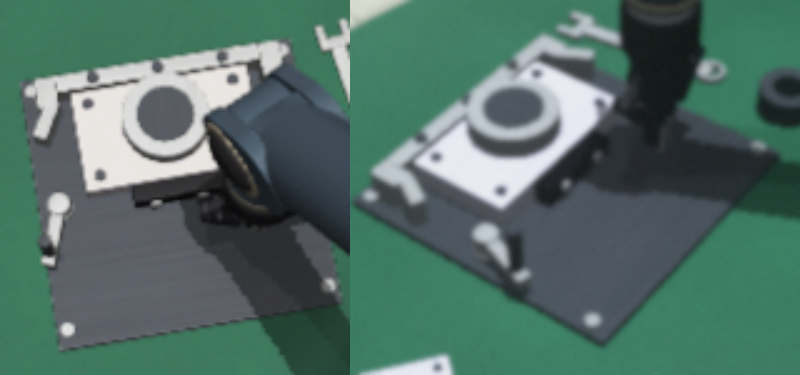

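The gap to the bar is nearly closed, with only a thin dark line left. Next pair of small pushes, left then right, watching for the force to rise at the stop.

```bash
cat >> h.py <<'E'
def press(y,x0,fmax=9.5,xmax=-12,st=1.0):
    x=x0; hist=[]
    while x<=xmax:
        line(x,y,18,.04); f=fs(); p=tcp_s(); hist.append((x,p[0].round(2),f[0].round(1)))
        if f[0]<-fmax: break
        x+=st
    print(hist,round(env.read_time_s(),2)); return hist
E
python3 - <<'E'
from h import *
line(-60,75,18,.2); line(-30,75,18,.12)
h=press(75,-24,9)
E
```

```text
[(-24, np.float64(-24.14), np.float64(0.4)), (-23.0, np.float64(-23.55), np.float64(-1.7)), (-22.0, np.float64(-23.56), np.float64(-3.8)), (-21.0, np.float64(-23.16), np.float64(-5.7)), (-20.0, np.float64(-22.39), np.float64(-6.3)), (-19.0, np.float64(-21.49), np.float64(-7.4)), (-18.0, np.float64(-20.59), np.float64(-7.5)), (-17.0, np.float64(-20.42), np.float64(-9.0)), (-16.0, np.float64(-20.43), np.float64(-12.1))] 37.62
```

The left end stalled sharply at -20.4, close to the expected home of -21, and the force rose to 12 N, so it is on the stop. Now the right end, to the same point.

```bash
python3 - <<'E'
from h import *
line(-60,75,18,.2); line(-60,-75,18,.2); line(-28,-75,18,.12)
h=press(-75,-24,8.6)
line(-60,-75,18,.2)
snap("10"); crop("10")
E
```

```text
[(-24, np.float64(-24.32), np.float64(-0.4)), (-23.0, np.float64(-23.11), np.float64(0.2)), (-22.0, np.float64(-22.07), np.float64(0.8)), (-21.0, np.float64(-22.0), np.float64(-4.2)), (-20.0, np.float64(-21.75), np.float64(-6.5)), (-19.0, np.float64(-21.14), np.float64(-6.8)), (-18.0, np.float64(-20.27), np.float64(-7.9)), (-17.0, np.float64(-19.66), np.float64(-7.8)), (-16.0, np.float64(-19.67), np.float64(-10.0))] 41.55
```

View pics/c10.png

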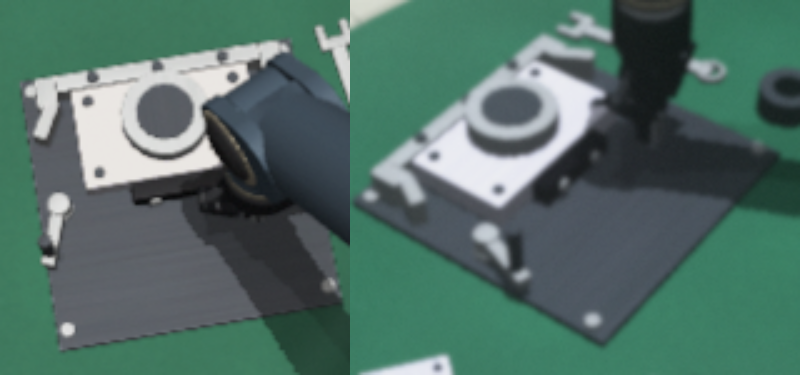

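The right end also stalled, at -19.7. The 0.7 mm difference between ends fits the ±0.005 rad uncertainty in the station yaw. I'll check once that the left end hasn't come off the stop, on the way to the latch.

```bash
python3 - <<'E'
from h import *
line(-60,75,18,.25); line(-26,75,18,.15)
h=press(75,-22,8.6)
line(-60,75,18,.25)
print(env.read_time_s())
# plan latch
piv=np.array([-20,126.])
def pin(q): a=np.pi+(q-.33); return piv+52*np.array([np.cos(a),np.sin(a)]), np.array([-np.sin(a),np.cos(a)])
for q in(0,.3,.6,.9,1.2,1.5,1.75,1.9):
    p,tg=pin(q); c=p-tg*(18); ang=np.arctan2(tg[1],tg[0]); psi=YAW+ang+np.pi/2
    j=env.inverse_kinematics(s2w(c/1000,.048),ori(psi)); print(q,c.round(1),round(psi,2),None if j is None else np.round(j,2))
p,tg=pin(0);print(p,tg)
E
```

```text
[(-22, np.float64(-22.37), np.float64(-0.6)), (-21.0, np.float64(-21.12), np.float64(-0.5)), (-20.0, np.float64(-20.64), np.float64(-2.8)), (-19.0, np.float64(-20.65), np.float64(-5.0)), (-18.0, np.float64(-20.34), np.float64(-6.8)), (-17.0, np.float64(-20.18), np.float64(-7.9)), (-16.0, np.float64(-20.2), np.float64(-10.2))] 44.89
45.2167
0 [-63.4 159.9] -0.15 [-0.31  0.54 -0.25  1.93  0.2   0.7  -0.82]
0.3 [-71.4 145.6] 0.15 [-0.22  0.54 -0.33  1.95  0.26  0.7  -0.56]
0.6 [-74.9 129.5] 0.45 [-0.14  0.54 -0.41  1.96  0.32  0.7  -0.29]
0.9 [-73.5 113.1] 0.75 [-0.05  0.55 -0.48  1.96  0.38  0.72 -0.01]
1.2 [-67.3  97.9] 1.05 [ 0.03  0.57 -0.56  1.95  0.44  0.74  0.26]
1.5 [-56.9  85.1] 1.35 [ 0.11  0.6  -0.63  1.93  0.5   0.77  0.54]
1.75 [-45.6  77.3] 1.6 [ 0.16  0.64 -0.69  1.9   0.55  0.8   0.77]
1.9 [-38.  74.] 1.75 [ 0.19  0.66 -0.72  1.88  0.58  0.83  0.91]
[-69.19420186 142.85023748] [-0.32404303 -0.94604234]
```

The left end moved only 0.3 mm before stalling, so the base is flush against the stop. Now the latch: lift, go around behind the pin, and push it along its arc with the finger face turned to follow it.

```bash
cat >> h.py <<'E'
piv=np.array([-20,126.])
def pin(q): a=np.pi+(q-.33); return piv+52*np.array([np.cos(a),np.sin(a)]), np.array([-np.sin(a),np.cos(a)])
def pose(q,off=18):
    p,tg=pin(q); c=p-tg*off; return c, YAW+np.arctan2(tg[1],tg[0])+np.pi/2
E
python3 - <<'E'
from h import *
t=env.read_time_s
line(-70,80,115,.3)
c,psi=pose(0,32); env.move_pose(s2w(c/1000,.115),ori(psi)); print(t(),tcp_s())
line(*c,48,.2); print(t(),tcp_s(),fs())
snap("11"); crop("11")
E
```

```text
47.275 [-59.05023982 172.77620715 114.29223261]
47.7583 [-58.66958648 173.03717944  48.01300934] [ 0.49491142 -0.07743417 -0.79363631]
```

View pics/c11.png

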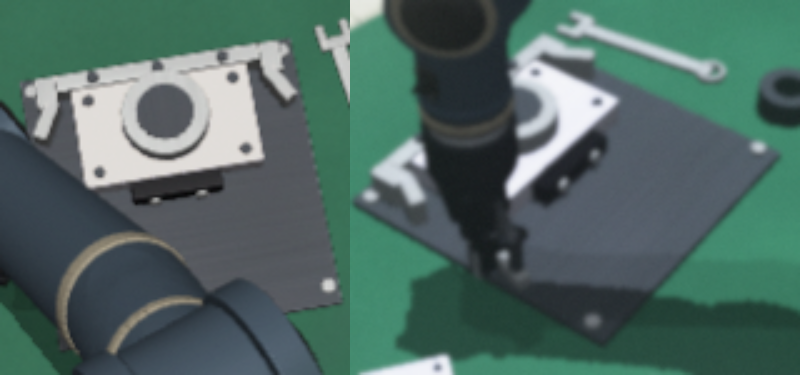

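The top view shows the base square against the bar between the guides, and the side view shows the finger just outside the pin. Swinging the latch.

```bash
python3 - <<'E'
from h import *
t=env.read_time_s
for q,o,v in((0,20,.06),(.2,18,.05),(.45,18,.05),(.7,18,.05),(.95,18,.05),(1.2,18,.05),(1.45,18,.05),(1.65,18,.05),(1.8,18,.04)):
    c,psi=pose(q,o); env.servo_line(s2w(c/1000,.048),ori(psi),v); f=fs(); print(q,round(t(),2),tcp_s().round(1),c.round(1),f.round(1))
    if np.hypot(*f[:2])>9: print("force"); break
E
```

```text
0 48.21 [-62.5 161.   48.5] [-62.7 161.8] [ 0.6 -0.3 -0.5]
0.2 48.62 [-69.2 150.5  48.1] [-69.2 150.6] [-0.1 -0.5  0.4]
0.45 49.04 [-73.8 137.7  47.9] [-73.8 137.6] [ 0.3 -0.3  0.6]
0.7 49.47 [-75.  124.   47.9] [-75. 124.] [-0.3  1.1 -0.3]
0.95 49.89 [-72.9 110.5  47.9] [-72.8 110.4] [-0.7  0.  -0.9]
1.2 50.32 [-67.4  98.   47.9] [-67.3  97.9] [-0.2  0.4  0.6]
1.45 50.74 [-59.   87.2  47.9] [-58.9  87. ] [0.2 0.4 0.4]
1.65 51.11 [-50.5  80.3  48. ] [-50.3  80.1] [ 0.2  0.7 -0.1]
1.8 51.47 [-43.2  76.3  48. ] [-43.1  76.1] [-0.3 -0.7 -0.6]
```

The forces are within noise, although only about 1.5 N was expected, so I need to check that the pin actually moved.

```bash
python3 - <<'E'
from h import *
snap("12"); crop("12")
E
```

```text
(no output)
```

View pics/c12.png

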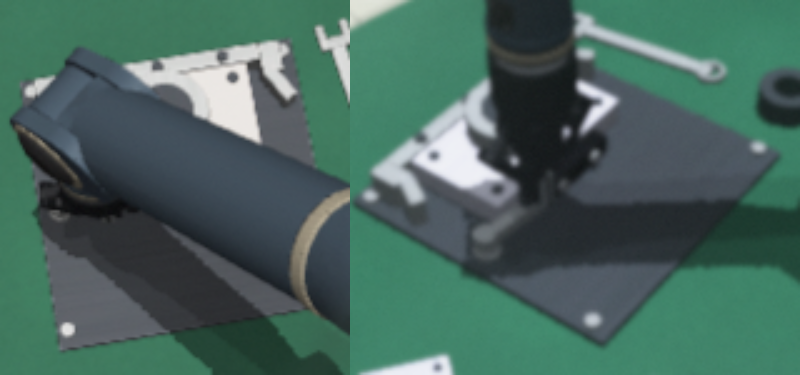

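The side view shows the bar swung round from its pivot at (487,240) to about (548,200), so it is nearly closed. I'll press it lightly onto its end stop, then let go.

```bash
python3 - <<'E'
from h import *
t=env.read_time_s
_,psi=pose(1.9)
env.servo_line(s2w(np.array([-39,74.])/1000,.048),ori(psi),.03)
x=-38.; 
while x<-26:
    line(x,74,48,.03); f=fs(); print(x,tcp_s()[:2].round(2),f.round(1),round(t(),2))
    if f[0]<-5: break
    x+=1
line(-70,74,48,.15); line(-85,74,150,.3)
env.move_pose(s2w([-.12,-.25],.25),ori(PSI)); print(t(),tcp_s())
snap("13"); crop("13")
E
```

```text
-38.0 [-38.34  73.93] [-1.3 -0.6  0.6] 52.12
-37.0 [-37.15  73.81] [-1.4 -0.6  0.6] 52.38
-36.0 [-37.09  73.78] [-5.1 -1.1  3. ] 52.62
54.775 [-119.65681823 -248.11316393  249.4303643 ]
```

View pics/c13.png

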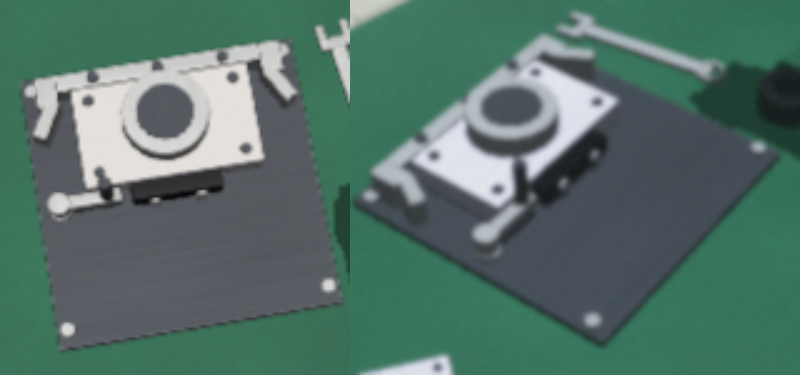

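The latch is closed behind the left end of the rear edge, with the bar from (60,204) to (120,195) in the top crop, and it stalled at its end stop where expected. Last check is base squareness and position from the clear picture.

```bash
python3 - <<'E'
from h import *
im=np.load("pics/top13.npz")["im"]
a=mt([[86,189],[264,159]]);print("rear corners",a.round(1),np.arctan2(-(a[0]-a[1])[0],(a[0]-a[1])[1]))
b=ms([[617,102],[499,209]]);print("side rear",b.round(1),np.arctan2(-(b[1]-b[0])[0],(b[1]-b[0])[1]))
n=w2s(onz("top",fc([[52,98],[262,64]],[190,100]),.038))*1000; print("bar near edge",n.round(1))
print("pin",(w2s(onz("top",fc([[101,174]],[190,100]),.082))*1000).round(1), (w2s(onz("side",fc([[520-350,163]],[165,145]),.082))*1000).round(1),pin(1.9)[0])
o=cv2.imread("pics/top13.png")[115:205,195:310]; cv2.imwrite("pics/z13.png",cv2.resize(o,None,fx=6.5,fy=6.5,interpolation=cv2.INTER_CUBIC))
E
```

```text
rear corners [[-10.1  96.1]
 [ -8.7 -92.9]] 0.007739601587680873
side rear [[ -9.5 -89.6]
 [-11.4  97.4]] 0.0105454906310078
bar near edge [[  94.2  117.1]
 [  95.  -109. ]]
pin [[-10.3  76.8]] [[-20.8  74.5]] [-20.04140899  74.00001649]
```

View pics/z13.png

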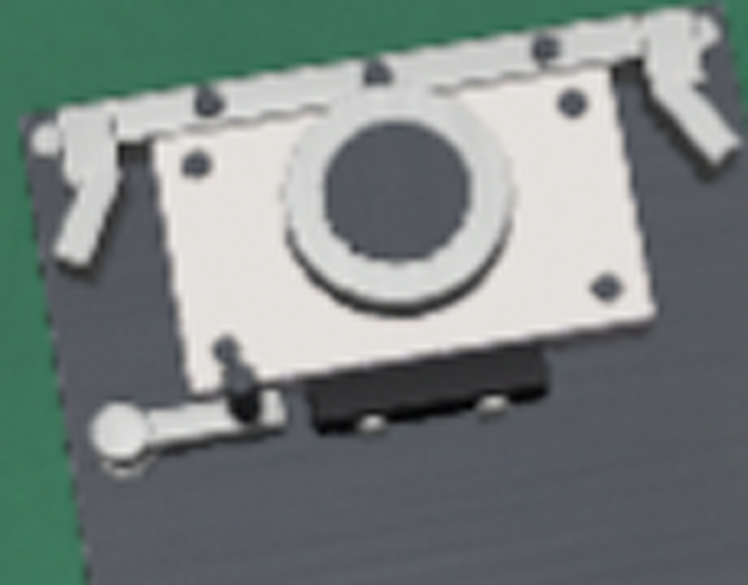

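```bash
python3 - <<'E'
from h import *
print(env.read_time_s(),fs().round(1)); env.hand_in()
E
```

```text
54.875 [ 0.4 -0.3  0.5]
the job is handed in; nothing more can be done
```

I walked the base home with the closed fingers, pushing its right and left rear ends in turn, then swung the latch shut by its pin. I backed off clear and handed in at 54.9 s; the hand-in reports no verdict.

**Walking:** the largest swing I measured was about 0.15–0.17 rad (roughly 9°). Sliding took 4–8 N.

**At the stop:** both ends stalled sharply at the expected home position. Finger force peaked at 12.1 N on the left and 10.0 N on the right. A re-check of the left moved only 0.3 mm before stalling again.

**Latch:** the pin stalled at 5 N within about 1 mm of the fully closed point. The side view puts the pin at station (-21, 75) mm, against the expected (-20, 74).

**Last picture:** the rear edge is at station x ≈ -9 to -11 mm (home is -10) and parallel to the bar to about 0.01 rad. The front edge shows no visible gap, and the box, anvil and wrench look untouched. The grip stub and spacer were not checked closely at the end.

**Readings that disagreed:**
- **Pin, top view:** it read x = -10 mm, which I put down to picking the dark base screw beside it.
- **Bar's near edge:** a rough pick read 94–95 mm instead of 100. I relied on the force stalls and the rear edge instead.

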